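Pack the washed funnel set away, nested on the tray

TASK

The washed funnels are dry: pack the set of four away on the round wooden tray, mouth down in the middle of it, each larger funnel slipped over the next smaller one, from the smallest to the largest, so that the spouts run up through one another and every rim sits flat on the tray. Set them down without dropping them, let go of them all, and leave the glass, the green mug and the salt bowl where they stand.

Things in the scene. Friction and masses are not known exactly. Their poses are not given: they have to be found in the camera images.
- funnel_1: smallest of four stainless-steel funnels, standing mouth down, spout up, on the drying mat. Rim 58 mm across, 68 mm tall: cone 28 mm high, then a round spout 40 mm long, 17 mm across outside at its foot, 14 mm at its open top; wall 2 mm, about 50 g, open at both ends, loose. Origin in the centre of the rim's plane (the underside as it stands), z up through the spout; yaw means nothing.
- funnel_2: second smallest of four stainless-steel funnels, standing mouth down, spout up, on the drying mat. Rim 74 mm across, 86 mm tall: cone 38 mm high, then a round spout 48 mm long, 25 mm across outside at its foot, 22 mm at its open top; wall 2 mm, about 75 g, open at both ends, loose. Origin in the centre of the rim's plane (the underside as it stands), z up through the spout; yaw means nothing.
- funnel_3: second largest of four stainless-steel funnels, standing mouth down, spout up, on the drying mat. Rim 92 mm across, 104 mm tall: cone 49 mm high, then a round spout 55 mm long, 33 mm across outside at its foot, 30 mm at its open top; wall 2 mm, about 105 g, open at both ends, loose. Origin in the centre of the rim's plane (the underside as it stands), z up through the spout; yaw means nothing.
- funnel_4: largest of four stainless-steel funnels, standing mouth down, spout up, on the drying mat. Rim 110 mm across, 122 mm tall: cone 61 mm high, then a round spout 61 mm long, 41 mm across outside at its foot, 38 mm at its open top; wall 2 mm, about 140 g, open at both ends, loose. Origin in the centre of the rim's plane (the underside as it stands), z up through the spout; yaw means nothing.
- tray: round dark-brown turned wooden tray, 252 mm across and 17 mm high, fixed to the worktop; flat floor about 200 mm across, 7 mm above the origin, inside a raised rim. Origin in the centre of its underside, z up. It stands empty on the left or the right of the worktop; the funnels stand on a thin (5 mm) blue rectangular drying mat on the other side.
- tumbler: clear drinking glass standing upright among the funnels on the drying mat, 81 mm across, 93 mm tall, loose; origin in the centre of its underside. To be left alone.
- green_mug: dark green mug, 86 mm across, 118 mm with its handle, 96 mm tall, loose, standing on the robot's side of the tray; origin in the middle of its underside, handle at its own -y. To be left alone.
- salt_bowl: small white marble bowl of salt, 76 mm across, 38 mm tall, loose, standing just behind the tray; origin in the centre of its underside. To be left alone.
Not all that is in view belongs to the job. What is shaped like the funnel_1 but pink is not meant.

How it is judged:
On the way, in this order (a step that is already met when the one before it is completed fails the run):
1. the smallest funnel stands mouth down in the middle of the tray (z of funnel_1 in the frame of tray between 0.004 and 0.0105 m and angle between funnel_1's own z axis and vertical below 0.06 rad and horizontal distance between funnel_1 and tray below 0.025 m), for 0.2 s.
2. the second funnel is seated over the smallest (z of funnel_2 in the frame of tray between 0.004 and 0.0105 m and angle between funnel_2's own z axis and vertical below 0.06 rad and horizontal distance between funnel_2 and tray below 0.025 m and horizontal distance between funnel_2 and funnel_1 below 0.006 m), for 0.2 s.
3. the third funnel is seated over the second (z of funnel_3 in the frame of tray between 0.004 and 0.0105 m and angle between funnel_3's own z axis and vertical below 0.06 rad and horizontal distance between funnel_3 and tray below 0.025 m and horizontal distance between funnel_3 and funnel_2 below 0.006 m), for 0.2 s.
4. the largest funnel is seated over the third (z of funnel_4 in the frame of tray between 0.004 and 0.0105 m and angle between funnel_4's own z axis and vertical below 0.06 rad and horizontal distance between funnel_4 and tray below 0.025 m and horizontal distance between funnel_4 and funnel_3 below 0.006 m), for 0.2 s.
At the end, for the whole second after the job is handed in: all four funnels nested, at rest: each rim flat on the tray's floor (origin 4 to 10.5 mm above the tray's, tilt under 0.06 rad), axes within 6 mm of the next smaller funnel's and within 25 mm of the tray's centre; glass, green mug and salt bowl within 25 mm of their places (all of step 1 and all of step 2 and all of step 3 and all of step 4 and linear speed of each of funnel_1, funnel_2, funnel_3, funnel_4 below 0.01 m/s and distance of each of tumbler, green_mug, salt_bowl from where it was at the start of the episode below 0.025 m); the robot touches nothing.
It fails at once if the glass is pushed away by more than 25 mm or tipped over (distance of tumbler from where it was at the start of the episode above 0.025 m or angle between tumbler's own z axis and vertical above 0.25 rad).
It fails at once if the green mug is pushed away by more than 25 mm or tipped over (distance of green_mug from where it was at the start of the episode above 0.025 m or angle between green_mug's own z axis and vertical above 0.25 rad).
It fails at once if the salt bowl is pushed away by more than 25 mm or tipped over (distance of salt_bowl from where it was at the start of the episode above 0.025 m or angle between salt_bowl's own z axis and vertical above 0.25 rad).
It fails at once if a funnel is dropped onto the tray (it moves faster than 0.7 m/s within 45 mm of the tray's floor) ((linear speed of funnel_1 above 0.7 m/s and horizontal distance between funnel_1 and tray below 0.1 m and z of funnel_1 in the frame of tray below 0.052 m) or (linear speed of funnel_2 above 0.7 m/s and horizontal distance between funnel_2 and tray below 0.1 m and z of funnel_2 in the frame of tray below 0.052 m) or (linear speed of funnel_3 above 0.7 m/s and horizontal distance between funnel_3 and tray below 0.1 m and z of funnel_3 in the frame of tray below 0.052 m) or (linear speed of funnel_4 above 0.7 m/s and horizontal distance between funnel_4 and tray below 0.1 m and z of funnel_4 in the frame of tray below 0.052 m)).
It also fails if it takes over 112 s, if anything falls off the work surface, if the arm or the gripper's body presses on something with over 40 N, if the wrist force passes 120 N, or if a joint passes its speed limit or range.

ROBOT

A 7-joint arm with a two-finger parallel gripper is mounted at the origin on a cart in front of the work surface, level with it; the furniture and walls round the work are solid. World frame = base frame: x ahead of the robot, y to its left, z up, the work surface at z = 0. Lengths are in m, angles in rad, forces in N, time in s.
With the tool pointing down it reaches from about 0.425 to 0.825 m from the base axis. Payload 3.6 kg.
Tool frame: the origin (TCP) lies on the centre line of the jaws, within the pads' length; the fingertips stand 17 mm ahead of it and the grasp point (between the pads) lies 2 mm behind it; z points along the fingers, y is the line along which they close (so a half turn about z gives the same grasp; the last joint's range is limited). The gripper opens to 93 mm and grips with 3 to 60 N. Pads are 15 mm wide; open, the fingers measure 128 mm over their backs; the gripper's body (75 mm by 188 mm) begins 65 mm behind the grasp point.
Start: joints at [1.103, 0.615, -0.013, 1.423, 0.008, 1.103, -0.04], TCP at [0.277, -0.588, 0.236] pointing down, gripper open.
Joint ranges: [-3.12, 3.12], [-0.3, 2.06], [-1.34, 1.32], [0.26, 2.42], [-1.36, 4.5], [0.01, 1.98], [-2.84, 2.84]. Speed limits (rad/s): [2.79, 2.79, 3.14, 3.14, 3.14, 3.14, 3.14].

INTERFACE

Orientations are given as [roll, pitch, yaw] about the fixed x, y, z axes, in that order (R = Rz(yaw) Ry(pitch) Rx(roll)).
In Python, from cell import ctrl, cams, ticket gives the robot as it stands.
- The arm moves only by the tool jog_arm, never from a script. Its argument "deltas" is a list of rows, each an object with "offset": the shift along the world's x, y, z in units of 0.5 m (1.0 is 0.5 m), a list of three; "rot": the turn, a rotation vector about the world's x, y, z in units of pi rad (1.0 is pi rad), a list of three. A call has exactly 5 rows; each row shifts and turns the commanded pose from where the row before left it; what a row does not reach is not made up. A row lasts 1/12 s, in which the tool goes at most 41.7 mm and 7.16 degrees, less where a joint would pass 70% of its speed; a pose out of reach is approached as far as the arm can. A call with a number of a shift or a turn outside -1 to 1 is refused whole. A call with a gripper value outside its range is refused whole. "grip" is the finger opening in mm, from 0 to 93, set as the call begins (left out, the last holds). The fingers move at their own pace and stop on an object; "newtons" is the grip in N (left out, the last holds). Time passes only in rows, so rows that do not move let the fingers close, or fill a call up. It gives the time, the measured TCP pose, the force, the opening and the grip force at its end, in the units of the state.
- ctrl.get_obs(): the state, without advancing time (a new reading comes with each control period).
- cams.snapshot(name): name is "side" or "top" or "wrist"; returns a dict with "img" (420x560x3 uint8, red, green, blue), "fovy" (degrees; the focal length in pixels is half the picture's height over the tangent of half this angle, whatever the lens; pixels are square), "cx", "cy" (the principal point, pixels), "D" ([k1, k2, p1, p2, k3] as OpenCV has them; the pictures are not rectified), "cam_to_world" (4x4, takes a point from camera to world coordinates). Camera axes: x right, y up, looking along -z (the intrinsics and any distortion apply to the point x, -y, -z); pixel columns grow to the right and rows downward; lengths in m; the calibration is good to about 2 mm. A picture is of the moment at which its call begins. There is no depth.
- ticket.close_job(): hands the job in; it is judged then, once.
The state is a dict: "time": time; "qpos": joint angles; "joint_vel": joint speeds; "tau": joint torques, N m; "tool_pos": TCP position; "eef_rot": TCP orientation; "force": force on the tool from outside, world axes, zero at the start; "moment": the same for the moment, N m; "opening": opening from 0.0 (shut) to 1.0 (fully open); "finger_force": force on a finger pad.
Only numpy, scipy, OpenCV 4.12 (cv2) and the standard library are available. Lean on these libraries where they do the work, as an engineer would, in place of code of your own. Each camera call takes 0.05 s, during which the arm holds its last target. There are 200 camera calls.

## Working session

There is one attempt and no reset: what is moved stays moved. The work goes in short steps, Python scripts to look and compute and a tool call to move; the robot and the scene stay as the last step left them, time stands still between calls to the robot, and variables do not carry over. Pictures are saved under pics/ and viewed, at most 14 in all, crops included, and the job is handed in when it is done.

Besides the shell and the picture viewer there is one more tool, called after "Emit:" as name(argument=value, ...), one argument or row to a line, values as JSON. jog_arm: Moves the arm, as the interface text tells. Its arguments: {"type":"object","properties":{"deltas":{"type":"array"},"grip":{"type":"number"},"newtons":{"type":"number"}},"required":["deltas"]}

```bash
mkdir -p pics; ls; cat > h.py <<'E'
import numpy as np, cv2
from cell import ctrl, cams, ticket
def snap(n,f):
    s=cams.snapshot(n); cv2.imwrite('pics/'+f,s['img'][:,:,::-1]); return s
def K(s):
    f=210/np.tan(np.radians(s['fovy'])/2); return np.array([[f,0,s['cx']],[0,f,s['cy']],[0,0,1.]])
def pix2w(s,uv,z):
    p=cv2.undistortPoints(np.array([[uv]],float),K(s),np.array(s['D'],float))[0,0]
    T=np.array(s['cam_to_world']); d=T[:3,:3]@np.array([p[0],-p[1],-1]); o=T[:3,3]
    return o+d*(z-o[2])/d[2]
def w2pix(s,P):
    T=np.array(s['cam_to_world']); c=(np.atleast_2d(P)-T[:3,3])@T[:3,:3]; c=c*[1,-1,-1]
    return cv2.projectPoints(c,np.zeros(3),np.zeros(3),K(s),np.array(s['D'],float))[0][:,0]
E
python3 - <<'E'
from h import *
import pickle
d={}
for n in ('top','side'):
    d[n]=snap(n,n+'0.png'); print(n,d[n]['fovy'],d[n]['cx'],d[n]['cy'],d[n]['D'],np.round(d[n]['cam_to_world'],3).tolist())
pickle.dump(d,open('s0.pkl','wb'))
print(ctrl.get_obs())
E
```

```text
pics
top 56.54673519709906 275.14626062018925 213.23048846428782 [0.02147688 0.         0.         0.         0.        ] [[0.021, 0.996, -0.092, 0.481], [-1.0, 0.02, -0.008, -0.026], [-0.006, 0.092, 0.996, 0.971], [0.0, 0.0, 0.0, 1.0]]
side 49.924983583106425 277.7090498429711 207.07490976183908 [0.04823638 0.         0.         0.         0.        ] [[-0.893, 0.229, -0.388, 0.208], [-0.451, -0.428, 0.783, 0.67], [0.013, 0.874, 0.486, 0.465], [0.0, 0.0, 0.0, 1.0]]
{'time': 0.1, 'qpos': array([ 1.10347731,  0.61578787, -0.01263174,  1.42472701,  0.00810314,
        1.10342414, -0.04040731]), 'joint_vel': array([-0.00079194, -0.00364624,  0.00103408, -0.00397603, -0.00220009,
        0.00038095,  0.00154374]), 'tau': array([ 2.48571843e-03, -4.60040474e+01,  2.10433980e-01, -1.66245621e+01,
       -6.11518091e-02,  1.69030612e-02,  9.65074923e-05]), 'tool_pos': array([ 0.27707067, -0.58724109,  0.23462328]), 'eef_rot': array([-3.13929644e+00,  2.24948839e-05,  4.40890991e-01]), 'force': array([0.65860695, 0.31959981, 0.01094031]), 'moment': array([ 0.02102363, -0.00861251, -0.03105263]), 'finger_force': 0.0, 'opening': 1.0039196002811328}
```

View pics/top0.png

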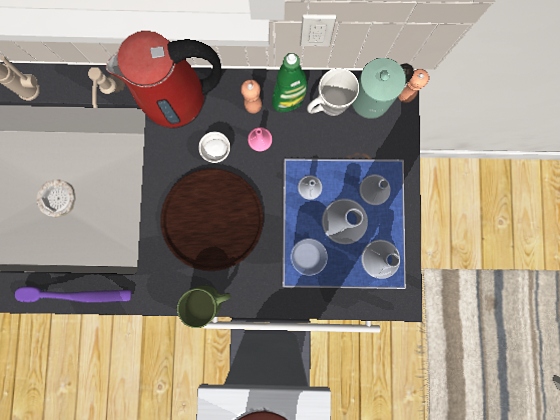

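View pics/side0.png

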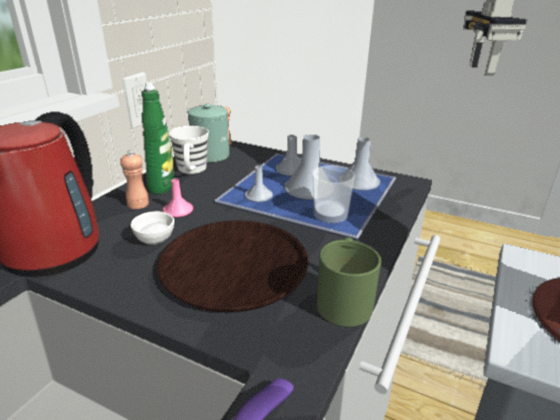

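```bash
cat > fit.py <<'E'
from h import *
from scipy.optimize import minimize
G={1:(29,28,8.5,68,7),2:(37,38,12.5,86,11),3:(46,49,16.5,104,15),4:(55,61,20.5,122,19)}
a=np.linspace(0,2*np.pi,48)
def sil(s,i,x,y,z0,up=4):
    R,hc,rf,h,rt=np.array(G[i])/1e3
    m=np.zeros((420*up,560*up),np.uint8)
    L=[(R,z0),(R,z0+.002),(rf,z0+hc),(rt,z0+h)]
    P=[w2pix(s,np.c_[x+r*np.cos(a),y+r*np.sin(a),0*a+z]) for r,z in L]
    for k in (0,1,2):
        q=cv2.convexHull(np.vstack(P[k:k+2]).astype(np.float32))
        cv2.fillConvexPoly(m,np.round(((q+.5)*up-.5)*16).astype(np.int32),255,shift=4)
    return m
def fit(s,mask,i,x0,z0):
    M=cv2.resize(mask,None,fx=4,fy=4,interpolation=cv2.INTER_LINEAR)>127
    f=lambda p: 1-(lambda m:(m&M).sum()/(m|M).sum())(sil(s,i,p[0],p[1],z0)>0)
    r=minimize(f,x0,method='Nelder-Mead',options=dict(initial_simplex=[x0,x0+[.01,0],x0+[0,.01]],xatol=1e-4))
    return r.x,1-r.fun
E
cat > a.py <<'E'
from fit import *
import pickle
S=pickle.load(open('s0.pkl','rb')); s=S['top']; im=s['img'].astype(int)
g=((im[:,:,2]-im[:,:,0])<25).astype(np.uint8)*255
g[:162]=0;g[284:]=0;g[:,:289]=0;g[:,402:]=0
n,lab,st,ce=cv2.connectedComponentsWithStats(g)
seeds={1:(310,189),2:(374,190),4:(340,225),3:(378,261)}
vis=cv2.resize(s['img'][:,:,::-1],None,fx=4,fy=4,interpolation=cv2.INTER_CUBIC)
side=cv2.resize(S['side']['img'][:,:,::-1],None,fx=4,fy=4,interpolation=cv2.INTER_CUBIC)
for i,u in seeds.items():
    l=np.bincount(lab[u[1]-8:u[1]+9,u[0]-8:u[0]+9].ravel(),minlength=n); l[0]=0; m=(lab==l.argmax()).astype(np.uint8)*255
    cs,_=cv2.findContours(m,cv2.RETR_EXTERNAL,2); m=cv2.drawContours(m*0,cs,-1,255,-1)
    p,io=fit(s,m,i,pix2w(s,u,.02)[:2],.005); print(i,p.round(4),round(io,3),st[l.argmax()][:4])
    for v,ss in ((vis,s),(side,S['side'])):
        c,_=cv2.findContours(sil(ss,i,p[0],p[1],.005),cv2.RETR_EXTERNAL,2); cv2.drawContours(v,c,-1,(0,0,255),1)
# tray
m=((im.sum(2)<130)&(im[:,:,0]-im[:,:,2]>8)).astype(np.uint8)*255
m=cv2.morphologyEx(m,cv2.MORPH_CLOSE,np.ones((9,9)))
n,lab,st,ce=cv2.connectedComponentsWithStats(m); l=lab[217,213]; print('tray',st[l],ce[l])
cs,_=cv2.findContours((lab==l).astype(np.uint8),cv2.RETR_EXTERNAL,2); h=cv2.convexHull(max(cs,key=cv2.contourArea))[:,0].astype(float)
W=np.array([pix2w(s,q,.015)[:2] for q in h]); c,rr=cv2.minEnclosingCircle(W.astype(np.float32)); print('tray',c,rr,W.min(0),W.max(0))
for n_,uv,z in (('tumbler',(309,257),.03),('mugtop',(198,308),.096),('bowl',(214,146),.038),('pink',(260,138),.01)): print(n_,pix2w(s,uv,z).round(3))
T=[(c[0]+.126*np.cos(t),c[1]+.126*np.sin(t),.015) for t in a]
for v,ss in ((vis,s),(side,S['side'])): cv2.polylines(v,[np.round(w2pix(ss,T)*4).astype(int)],True,(0,255,255),1)
t=cv2.resize(vis[140*4:300*4,150*4:415*4],(780,471)); b=cv2.resize(side[120*4:320*4,140*4:440*4],(780,520))
cv2.imwrite('pics/t1.png',t);cv2.imwrite('pics/b1.png',b)
E
python3 a.py
```

```text
1 [ 0.6378 -0.1026] 0.962 [298 176  24  23]
2 [ 0.6345 -0.2634] 0.954 [359 175  31  30]
4 [ 0.5541 -0.1895] 0.967 [322 199  46  45]
3 [ 0.4641 -0.278 ] 0.976 [362 240  38  38]
tray [ 161  169  102  102 8171] [211.51144291 219.18749235]
tray (0.5526341199874878, 0.13776551187038422) 0.12635381519794464 [0.42728279 0.01318233] [0.67679559 0.26196905]
tumbler [ 0.464 -0.102  0.03 ]
mugtop [0.349 0.146 0.096]
bowl [0.729 0.134 0.038]
pink [0.759 0.024 0.01 ]
```

View pics/t1.png

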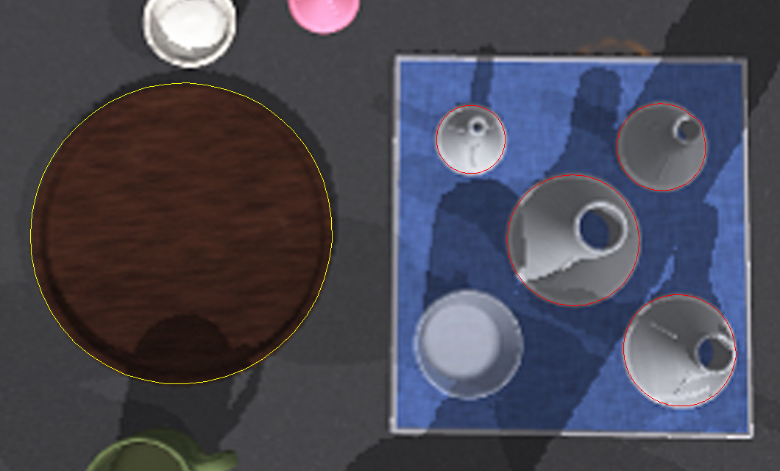

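View pics/b1.png

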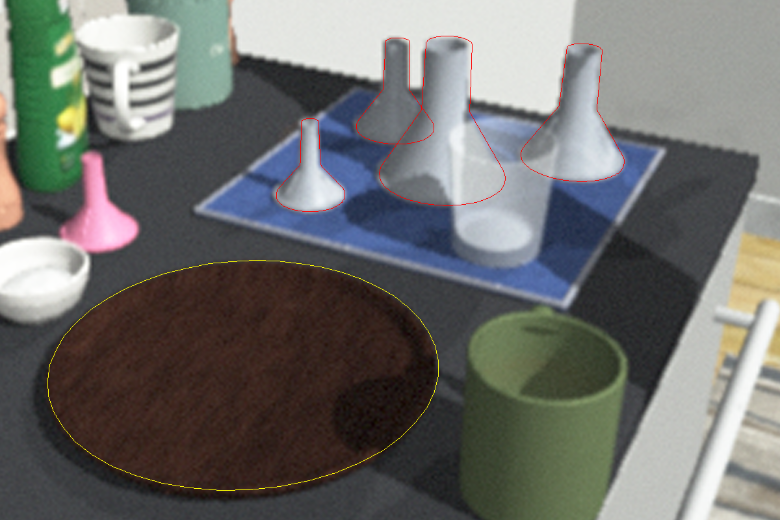

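Four steel funnels on the mat, in top-view pixels: f1 (310,187), f2 (375,189), f3 (381,259) and f4 (345,221). The glass is at (309,257). The pink look-alike at (260,138) is off the mat and is not meant; the steel one at (310,187) is funnel_1. The crop confirms this, and the red fitted outlines match the funnels in both views. The tray is at (212,219).

Emit:
jog_arm(
  deltas=[
    {"offset": [0.048, 0.0646, 0], "rot": [0, 0, -0.035]},
    {"offset": [0.048, 0.0646, 0], "rot": [0, 0, -0.035]},
    {"offset": [0.048, 0.0646, 0], "rot": [0, 0, -0.035]},
    {"offset": [0.048, 0.0646, 0], "rot": [0, 0, -0.035]},
    {"offset": [0.048, 0.0646, 0], "rot": [0, 0, 0]},
  ],
  grip=45,
  newtons=15,
)

```text
time: 0.52
tool_pos: [0.398, -0.4244, 0.2352]
eef_rot: [-3.141, 0.001, -0.003]
force: [0.7, -0.6, 0.1]
opening: 0.692
finger_force: 0.0
```

Emit:
jog_arm(
  deltas=[
    {"offset": [0.048, 0.0646, 0], "rot": [0, 0, 0]},
    {"offset": [0.048, 0.0646, 0], "rot": [0, 0, 0]},
    {"offset": [0.048, 0.0646, 0], "rot": [0, 0, 0]},
    {"offset": [0.048, 0.0646, 0], "rot": [0, 0, 0]},
    {"offset": [0.048, 0.0646, 0], "rot": [0, 0, 0]},
  ],
)

```text
time: 0.93
tool_pos: [0.5179, -0.2629, 0.2353]
eef_rot: [-3.141, 0.001, 0.001]
force: [0.4, 0.2, -0.5]
opening: 0.485
finger_force: 0.0
```

Emit:
jog_arm(
  deltas=[
    {"offset": [0.048, 0.0641, 0], "rot": [0, 0, 0]},
    {"offset": [0.048, 0.0641, 0], "rot": [0, 0, 0]},
    {"offset": [0.048, 0.0641, 0], "rot": [0, 0, 0]},
    {"offset": [0.048, 0.0641, 0], "rot": [0, 0, 0]},
    {"offset": [0.048, 0.0641, 0], "rot": [0, 0, 0]},
  ],
)

```text
time: 1.35
tool_pos: [0.6379, -0.1027, 0.2352]
eef_rot: [-3.141, 0.001, 0.001]
force: [0.7, -0.3, 0.6]
opening: 0.486
finger_force: 0.0
```

```bash
python3 - <<'E'
from h import *
s=snap('wrist','w1.png'); print(s['fovy'],s['D'],np.round(s['cam_to_world'],3).tolist(), ctrl.get_obs()['tool_pos'])
for z in (.005,.073):
  print(w2pix(s,[.6378,-.1026,z]))
E
```

```text
65.32170486719659 [-0.04614688  0.          0.          0.          0.        ] [[0.002, 0.966, 0.259, 0.709], [-1.0, 0.002, 0.0, -0.103], [-0.0, -0.259, 0.966, 0.384], [0.0, 0.0, 0.0, 1.0]] [ 0.64311965 -0.09074994  0.23450327]
[[279.81104486 187.53688838]]
[[279.80403687 200.41943721]]
```

View pics/w1.png

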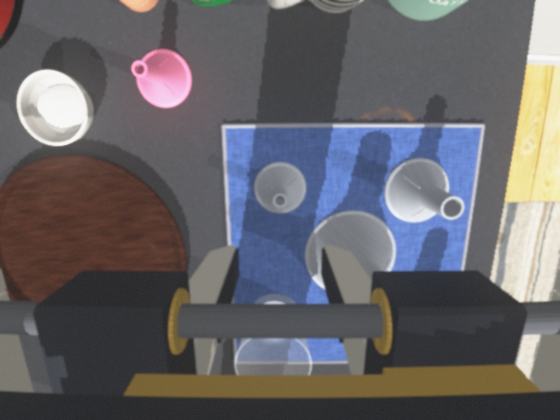

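The wrist view shows funnel_1's rim centre at (280,188); the top-view fit predicts (279.8,187.5), so they agree. I'll settle and descend.

Emit:
jog_arm(
  deltas=[
    {"offset": [0, 0, 0], "rot": [0, 0, 0]},
    {"offset": [0, 0, -0.06], "rot": [0, 0, 0]},
    {"offset": [0, 0, -0.06], "rot": [0, 0, 0]},
    {"offset": [0, 0, -0.06], "rot": [0, 0, 0]},
    {"offset": [0, 0, -0.02], "rot": [0, 0, 0]},
  ],
)

```text
time: 1.82
tool_pos: [0.6333, -0.1056, 0.1308]
eef_rot: [-3.141, 0.01, -0.001]
force: [-0.9, -0.4, -0.7]
opening: 0.482
finger_force: 0.0
```

Emit:
jog_arm(
  deltas=[
    {"offset": [0, 0, -0.05], "rot": [0, 0, 0]},
    {"offset": [0, 0, -0.05], "rot": [0, 0, 0]},
    {"offset": [0, 0, -0.04], "rot": [0, 0, 0]},
    {"offset": [0, 0, -0.018], "rot": [0, 0, 0]},
    {"offset": [0, 0, 0], "rot": [0, 0, 0]},
  ],
)

```text
time: 2.23
tool_pos: [0.6357, -0.1053, 0.0548]
eef_rot: [-3.141, 0.004, 0.0]
force: [0.2, -0.4, -0.3]
opening: 0.483
finger_force: 0.0
```

Emit:
jog_arm(
  deltas=[
    {"offset": [0, 0, 0], "rot": [0, 0, 0]},
    {"offset": [0, 0, 0], "rot": [0, 0, 0]},
    {"offset": [0, 0, 0], "rot": [0, 0, 0]},
    {"offset": [0, 0, 0], "rot": [0, 0, 0]},
    {"offset": [0, 0, 0], "rot": [0, 0, 0]},
  ],
)

```text
time: 2.65
tool_pos: [0.6379, -0.1047, 0.0577]
eef_rot: [3.141, -0.002, 0.001]
force: [0.1, 0.1, 1.1]
opening: 0.482
finger_force: 0.0
```

Emit:
jog_arm(
  deltas=[
    {"offset": [0, 0.004, 0], "rot": [0, 0, 0]},
    {"offset": [0, 0, 0], "rot": [0, 0, 0]},
    {"offset": [0, 0, 0], "rot": [0, 0, 0]},
    {"offset": [0, 0, 0], "rot": [0, 0, 0]},
    {"offset": [0, 0, 0], "rot": [0, 0, 0]},
  ],
  grip=0,
)

```text
time: 3.07
tool_pos: [0.6373, -0.1026, 0.0566]
eef_rot: [3.142, 0.0, 0.001]
force: [-0.4, 0.3, -0.4]
opening: 0.175
finger_force: 0.9
```

Emit:
jog_arm(
  deltas=[
    {"offset": [0, 0, 0], "rot": [0, 0, 0]},
    {"offset": [0, 0, 0], "rot": [0, 0, 0]},
    {"offset": [0, 0, 0], "rot": [0, 0, 0]},
    {"offset": [0, 0, 0], "rot": [0, 0, 0]},
    {"offset": [0, 0, 0], "rot": [0, 0, 0]},
  ],
)

```text
time: 3.48
tool_pos: [0.6373, -0.1026, 0.0566]
eef_rot: [-3.141, 0.0, 0.001]
force: [0.1, 1.0, -0.2]
opening: 0.164
finger_force: 15.0
```

Emit:
jog_arm(
  deltas=[
    {"offset": [0, 0, 0.01], "rot": [0, 0, 0]},
    {"offset": [0, 0, 0.03], "rot": [0, 0, 0]},
    {"offset": [0, 0, 0.04], "rot": [0, 0, 0]},
    {"offset": [0, 0, 0.03], "rot": [0, 0, 0]},
    {"offset": [0, 0, 0.01], "rot": [0, 0, 0]},
  ],
)

```text
time: 3.9
tool_pos: [0.639, -0.1029, 0.1196]
eef_rot: [3.141, -0.005, 0.001]
force: [0.5, -0.1, 0.3]
opening: 0.166
finger_force: 15.0
```

Emit:
jog_arm(
  deltas=[
    {"offset": [-0.0106, 0.03, 0], "rot": [0, 0, 0]},
    {"offset": [-0.0212, 0.0602, 0], "rot": [0, 0, 0]},
    {"offset": [-0.0212, 0.0602, 0], "rot": [0, 0, 0]},
    {"offset": [-0.0212, 0.0602, 0], "rot": [0, 0, 0]},
    {"offset": [-0.0212, 0.0602, 0], "rot": [0, 0, 0]},
  ],
)

```text
time: 4.32
tool_pos: [0.5874, 0.0355, 0.1154]
eef_rot: [-3.141, 0.003, 0.002]
force: [0.2, -0.1, -0.2]
opening: 0.168
finger_force: 15.0
```

Emit:
jog_arm(
  deltas=[
    {"offset": [-0.0212, 0.0602, 0], "rot": [0, 0, 0]},
    {"offset": [-0.0212, 0.0602, 0], "rot": [0, 0, 0]},
    {"offset": [-0.016, 0.0451, 0], "rot": [0, 0, 0]},
    {"offset": [-0.0106, 0.03, 0], "rot": [0, 0, 0]},
    {"offset": [-0.0053, 0.015, 0], "rot": [0, 0, 0]},
  ],
)

```text
time: 4.73
tool_pos: [0.5494, 0.1428, 0.1155]
eef_rot: [-3.14, 0.004, 0.007]
force: [-0.3, -1.1, -0.6]
opening: 0.168
finger_force: 15.0
```

Emit:
jog_arm(
  deltas=[
    {"offset": [0, 0, 0], "rot": [0, 0, 0]},
    {"offset": [0, 0, 0], "rot": [0, 0, 0]},
    {"offset": [0, 0, 0], "rot": [0, 0, 0]},
    {"offset": [0, 0, 0], "rot": [0, 0, 0]},
    {"offset": [0, 0, 0], "rot": [0, 0, 0]},
  ],
)

```text
time: 5.15
tool_pos: [0.5529, 0.1364, 0.1166]
eef_rot: [3.141, -0.0, -0.002]
force: [-0.1, -0.1, -0.3]
opening: 0.166
finger_force: 15.0
```

Emit:
jog_arm(
  deltas=[
    {"offset": [0, 0, -0.02], "rot": [0, 0, 0]},
    {"offset": [0, 0, -0.035], "rot": [0, 0, 0]},
    {"offset": [0, 0, -0.03], "rot": [0, 0, 0]},
    {"offset": [0, 0, -0.015], "rot": [0, 0, 0]},
    {"offset": [0, 0, -0.005], "rot": [0, 0, 0]},
  ],
)

```text
time: 5.57
tool_pos: [0.5514, 0.1374, 0.0622]
eef_rot: [3.141, 0.003, 0.0]
force: [0.3, -0.2, -0.4]
opening: 0.162
finger_force: 15.0
```

Emit:
jog_arm(
  deltas=[
    {"offset": [0, 0, 0], "rot": [0, 0, 0]},
    {"offset": [0, 0, 0], "rot": [0, 0, 0]},
    {"offset": [0, 0, 0], "rot": [0, 0, 0]},
    {"offset": [0, 0, 0], "rot": [0, 0, 0]},
    {"offset": [0, 0, 0], "rot": [0, 0, 0]},
  ],
)

```text
time: 5.98
tool_pos: [0.5529, 0.1382, 0.0648]
eef_rot: [-3.141, -0.001, 0.001]
force: [-0.0, -0.7, -0.6]
opening: 0.165
finger_force: 15.0
```

Emit:
jog_arm(
  deltas=[
    {"offset": [0, 0, -0.004], "rot": [0, 0, 0]},
    {"offset": [0, 0, -0.004], "rot": [0, 0, 0]},
    {"offset": [0, 0, -0.004], "rot": [0, 0, 0]},
    {"offset": [0, 0, -0.001], "rot": [0, 0, 0]},
    {"offset": [0, 0, 0], "rot": [0, 0, 0]},
  ],
)

```text
time: 6.4
tool_pos: [0.5526, 0.1381, 0.0584]
eef_rot: [-3.141, -0.0, 0.001]
force: [-1.5, -0.5, 6.1]
opening: 0.167
finger_force: 15.1
```

Emit:
jog_arm(
  deltas=[
    {"offset": [0, 0, 0], "rot": [0, 0, 0]},
    {"offset": [0, 0, 0], "rot": [0, 0, 0]},
    {"offset": [0, 0, 0], "rot": [0, 0, 0]},
    {"offset": [0, 0, 0], "rot": [0, 0, 0]},
    {"offset": [0, 0, 0], "rot": [0, 0, 0]},
  ],
)

```text
time: 6.82
tool_pos: [0.5526, 0.1381, 0.0584]
eef_rot: [-3.141, -0.0, 0.001]
force: [-1.6, -0.4, 5.1]
opening: 0.166
finger_force: 15.1
```

```bash
python3 - <<'E'
from fit import *
s=snap('side','s2.png'); p=ctrl.get_obs(); print(p['tool_pos'],p['force'])
v=cv2.resize(s['img'][:,:,::-1],None,fx=4,fy=4,interpolation=cv2.INTER_CUBIC)
c,_=cv2.findContours(sil(s,1,.5529,.1382,.007),cv2.RETR_EXTERNAL,2); cv2.drawContours(v,c,-1,(0,0,255),1)
cv2.imwrite('pics/s2c.png',v[600:1200,600:1400])
E
```

```text
[0.55266555 0.13813687 0.05837457] [-1.12767854  0.16646404  5.19868631]
```

View pics/s2c.png

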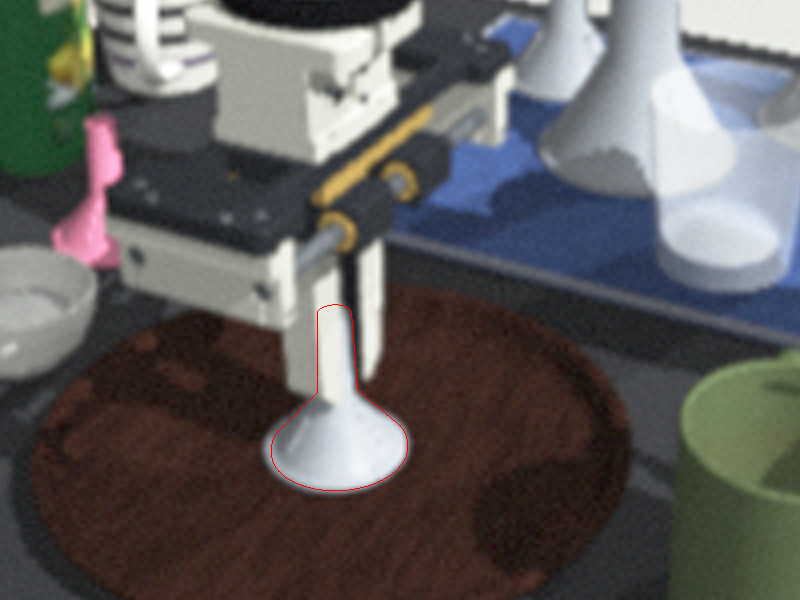

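Emit:
jog_arm(
  deltas=[
    {"offset": [0, 0, 0.001], "rot": [0, 0, 0]},
    {"offset": [0, 0, 0], "rot": [0, 0, 0]},
    {"offset": [0, 0, 0], "rot": [0, 0, 0]},
    {"offset": [0, 0, 0], "rot": [0, 0, 0]},
    {"offset": [0, 0, 0], "rot": [0, 0, 0]},
  ],
  grip=50,
)

```text
time: 7.28
tool_pos: [0.5524, 0.138, 0.0579]
eef_rot: [3.142, 0.0, 0.001]
force: [0.0, -0.3, 0.8]
opening: 0.473
finger_force: 0.0
```

Emit:
jog_arm(
  deltas=[
    {"offset": [0, 0, 0.02], "rot": [0, 0, 0]},
    {"offset": [0, 0, 0.04], "rot": [0, 0, 0]},
    {"offset": [0, 0, 0.06], "rot": [0, 0, 0]},
    {"offset": [0, 0, 0.05], "rot": [0, 0, 0]},
    {"offset": [0, 0, 0.03], "rot": [0, 0, 0]},
  ],
)

```text
time: 7.7
tool_pos: [0.5539, 0.1383, 0.1617]
eef_rot: [-3.14, -0.005, 0.001]
force: [1.3, 0.9, 0.8]
opening: 0.537
finger_force: 0.0
```

Emit:
jog_arm(
  deltas=[
    {"offset": [0.007, -0.035, 0], "rot": [0, 0, 0]},
    {"offset": [0.014, -0.07, 0], "rot": [0, 0, 0]},
    {"offset": [0.014, -0.07, 0], "rot": [0, 0, 0]},
    {"offset": [0.014, -0.07, 0], "rot": [0, 0, 0]},
    {"offset": [0.014, -0.07, 0], "rot": [0, 0, 0]},
  ],
)

```text
time: 8.12
tool_pos: [0.5842, -0.0209, 0.1591]
eef_rot: [3.142, -0.001, 0.002]
force: [0.5, -0.3, 0.5]
opening: 0.538
finger_force: 0.0
```

Emit:
jog_arm(
  deltas=[
    {"offset": [0.014, -0.07, 0], "rot": [0, 0, 0]},
    {"offset": [0.014, -0.07, 0], "rot": [0, 0, 0]},
    {"offset": [0.014, -0.07, 0], "rot": [0, 0, 0]},
    {"offset": [0.014, -0.07, 0], "rot": [0, 0, 0]},
    {"offset": [0.014, -0.07, 0], "rot": [0, 0, 0]},
  ],
)

```text
time: 8.53
tool_pos: [0.6191, -0.1963, 0.159]
eef_rot: [3.142, -0.001, 0.001]
force: [0.5, -0.5, 0.3]
opening: 0.538
finger_force: 0.0
```

Emit:
jog_arm(
  deltas=[
    {"offset": [0.014, -0.07, 0], "rot": [0, 0, 0]},
    {"offset": [0.01, -0.04, 0], "rot": [0, 0, 0]},
    {"offset": [0.004, -0.018, 0], "rot": [0, 0, 0]},
    {"offset": [0, 0, 0], "rot": [0, 0, 0]},
    {"offset": [0, 0, 0], "rot": [0, 0, 0]},
  ],
)

```text
time: 8.95
tool_pos: [0.633, -0.2568, 0.1581]
eef_rot: [-3.14, 0.0, 0.002]
force: [0.4, 1.1, 0.4]
opening: 0.538
finger_force: 0.0
```

```bash
cat > chk.py <<'E'
import sys
from fit import *
# top-view fit of funnel i standing on tray: residual bg-difference vs tray-only picture
import pickle
def tray(i,g=None):
    s=cams.snapshot('top'); im=s['img'].astype(int)
    sub=im[150:280,150:280]; m=np.zeros((420,560),np.uint8); m[150:280,150:280]=((sub.min(2)>60))*255
    cv2.circle(m2:=m*0,(211,219),44,255,-1); m&=m2
    n,lab,st,ce=cv2.connectedComponentsWithStats(m); l=1+st[1:,4].argmax(); m=(lab==l).astype(np.uint8)*255
    cs,_=cv2.findContours(m,cv2.RETR_EXTERNAL,2); m=cv2.drawContours(m*0,cs,-1,255,-1)
    p,io=fit(s,m,i,np.array([.5527,.1382]),.007); print('top',i,p.round(4),round(io,3),st[l])
    return s,p
if __name__=='__main__': tray(int(sys.argv[1]))
E
python3 chk.py 1; python3 -c "
from h import *
print(ctrl.get_obs()['tool_pos'])"
```

```text
top 1 [0.5533 0.1385] 0.866 [199 207  26  25 508]
[ 0.63327671 -0.2554612   0.15820896]
```

Emit:
jog_arm(
  deltas=[
    {"offset": [0.0024, -0.0158, -0.02], "rot": [0, 0, 0]},
    {"offset": [0, 0, -0.03], "rot": [0, 0, 0]},
    {"offset": [0, 0, -0.03], "rot": [0, 0, 0]},
    {"offset": [0, 0, -0.03], "rot": [0, 0, 0]},
    {"offset": [0, 0, -0.02], "rot": [0, 0, 0]},
  ],
)

```text
time: 9.42
tool_pos: [0.6335, -0.2642, 0.091]
eef_rot: [-3.14, 0.003, 0.003]
force: [-1.3, 0.5, -0.1]
opening: 0.536
finger_force: 0.0
```

Emit:
jog_arm(
  deltas=[
    {"offset": [0, 0, -0.03], "rot": [0, 0, 0]},
    {"offset": [0, 0, -0.016], "rot": [0, 0, 0]},
    {"offset": [0, 0, 0], "rot": [0, 0, 0]},
    {"offset": [0, 0, 0], "rot": [0, 0, 0]},
    {"offset": [0, 0, 0], "rot": [0, 0, 0]},
  ],
)

```text
time: 9.83
tool_pos: [0.6349, -0.2663, 0.071]
eef_rot: [3.141, -0.002, 0.001]
force: [-0.3, -0.4, 0.4]
opening: 0.535
finger_force: 0.0
```

Emit:
jog_arm(
  deltas=[
    {"offset": [0, 0, 0], "rot": [0, 0, 0]},
    {"offset": [0, 0, 0], "rot": [0, 0, 0]},
    {"offset": [0, 0, 0], "rot": [0, 0, 0]},
    {"offset": [0, 0, 0], "rot": [0, 0, 0]},
    {"offset": [0, 0, 0], "rot": [0, 0, 0]},
  ],
)

```text
time: 10.25
tool_pos: [0.6343, -0.2664, 0.0704]
eef_rot: [3.142, -0.0, 0.001]
force: [0.1, 0.2, -0.1]
opening: 0.539
finger_force: 0.0
```

Emit:
jog_arm(
  deltas=[
    {"offset": [0, 0.006, 0], "rot": [0, 0, 0]},
    {"offset": [0, 0, 0], "rot": [0, 0, 0]},
    {"offset": [0, 0, 0], "rot": [0, 0, 0]},
    {"offset": [0, 0, 0], "rot": [0, 0, 0]},
    {"offset": [0, 0, 0], "rot": [0, 0, 0]},
  ],
  grip=0,
)

```text
time: 10.67
tool_pos: [0.6342, -0.2634, 0.0701]
eef_rot: [3.142, 0.0, 0.001]
force: [-0.4, -0.5, -0.2]
opening: 0.254
finger_force: 15.0
```

Emit:
jog_arm(
  deltas=[
    {"offset": [0, 0, 0], "rot": [0, 0, 0]},
    {"offset": [0, 0, 0], "rot": [0, 0, 0]},
    {"offset": [0, 0, 0], "rot": [0, 0, 0]},
    {"offset": [0, 0, 0], "rot": [0, 0, 0]},
    {"offset": [0, 0, 0], "rot": [0, 0, 0]},
  ],
)

```text
time: 11.08
tool_pos: [0.6341, -0.2634, 0.0701]
eef_rot: [-3.142, 0.0, 0.001]
force: [-0.3, -0.8, -0.3]
opening: 0.255
finger_force: 15.0
```

Emit:
jog_arm(
  deltas=[
    {"offset": [0, 0, 0.01], "rot": [0, 0, 0]},
    {"offset": [0, 0, 0.03], "rot": [0, 0, 0]},
    {"offset": [0, 0, 0.05], "rot": [0, 0, 0]},
    {"offset": [0, 0, 0.06], "rot": [0, 0, 0]},
    {"offset": [0, 0, 0.06], "rot": [0, 0, 0]},
  ],
)

```text
time: 11.5
tool_pos: [0.6336, -0.2632, 0.1759]
eef_rot: [-3.141, 0.002, 0.001]
force: [0.5, 0.3, 0.5]
opening: 0.254
finger_force: 15.0
```

Emit:
jog_arm(
  deltas=[
    {"offset": [0, 0, 0.04], "rot": [0, 0, 0]},
    {"offset": [0, 0, 0.02], "rot": [0, 0, 0]},
    {"offset": [-0.004, 0.02, 0], "rot": [0, 0, 0]},
    {"offset": [-0.01, 0.05, 0], "rot": [0, 0, 0]},
    {"offset": [-0.014, 0.07, 0], "rot": [0, 0, 0]},
  ],
)

```text
time: 11.92
tool_pos: [0.6182, -0.1957, 0.203]
eef_rot: [3.14, 0.003, -0.005]
force: [0.5, 0.4, -0.8]
opening: 0.252
finger_force: 15.0
```

Emit:
jog_arm(
  deltas=[
    {"offset": [-0.0151, 0.075, 0], "rot": [0, 0, 0]},
    {"offset": [-0.0151, 0.075, 0], "rot": [0, 0, 0]},
    {"offset": [-0.0151, 0.075, 0], "rot": [0, 0, 0]},
    {"offset": [-0.0151, 0.075, 0], "rot": [0, 0, 0]},
    {"offset": [-0.0151, 0.075, 0], "rot": [0, 0, 0]},
  ],
)

```text
time: 12.33
tool_pos: [0.58, -0.0032, 0.2032]
eef_rot: [-3.141, 0.004, 0.002]
force: [0.3, -0.0, -0.2]
opening: 0.253
finger_force: 15.0
```

Emit:
jog_arm(
  deltas=[
    {"offset": [-0.0162, 0.08, 0], "rot": [0, 0, 0]},
    {"offset": [-0.0151, 0.075, 0], "rot": [0, 0, 0]},
    {"offset": [-0.0131, 0.065, 0], "rot": [0, 0, 0]},
    {"offset": [-0.0098, 0.0484, 0], "rot": [0, 0, 0]},
    {"offset": [-0.0045, 0.02, 0], "rot": [0, 0, 0]},
  ],
)

```text
time: 12.75
tool_pos: [0.5497, 0.1446, 0.2032]
eef_rot: [-3.139, 0.005, 0.009]
force: [-0.6, 0.6, -0.8]
opening: 0.25
finger_force: 15.0
```

Emit:
jog_arm(
  deltas=[
    {"offset": [0, 0, 0], "rot": [0, 0, 0]},
    {"offset": [0, 0, 0], "rot": [0, 0, 0]},
    {"offset": [0, 0, -0.02], "rot": [0, 0, 0]},
    {"offset": [0, 0, -0.03], "rot": [0, 0, 0]},
    {"offset": [0, 0, -0.02], "rot": [0, 0, 0]},
  ],
)

```text
time: 13.17
tool_pos: [0.553, 0.1352, 0.1685]
eef_rot: [3.14, 0.001, -0.003]
force: [0.7, 0.6, -0.5]
opening: 0.253
finger_force: 15.0
```

Emit:
jog_arm(
  deltas=[
    {"offset": [0, 0, 0], "rot": [0, 0, 0]},
    {"offset": [0, 0, 0], "rot": [0, 0, 0]},
    {"offset": [0, 0, 0], "rot": [0, 0, 0]},
    {"offset": [0, 0, 0], "rot": [0, 0, 0]},
    {"offset": [0, 0, 0], "rot": [0, 0, 0]},
  ],
)

```text
time: 13.58
tool_pos: [0.5536, 0.1383, 0.1708]
eef_rot: [-3.141, -0.001, 0.001]
force: [-0.1, -0.0, -0.9]
opening: 0.252
finger_force: 15.0
```

```bash
cat > ov.py <<'E'
import sys
from fit import *
# args: out, then i,x,y,z ...
def run(out,L):
    v=[]
    for n,(r,c) in (('side',(100,140)),('top',(150,150))):
        s=snap(n,out+n+'.png'); im=cv2.resize(s['img'][:,:,::-1],None,fx=4,fy=4,interpolation=cv2.INTER_CUBIC)
        for i,x,y,z in L:
            cs,_=cv2.findContours(sil(s,i,x,y,z),cv2.RETR_EXTERNAL,2); cv2.drawContours(im,cs,-1,(0,0,255),1)
        v.append(im)
    a=v[0][440:1040,640:1160]; b=cv2.resize(v[1][640:1120,680:1060],None,fx=1,fy=1)
    o=np.zeros((600,800,3),np.uint8); o[:,:420]=v[0][440:1040,700:1120]; o[:480,420:]=v[1][640:1120,660:1040]
    cv2.imwrite('pics/'+out+'.png',o); print(ctrl.get_obs()['tool_pos'])
A=sys.argv; run(A[1],[(int(q[0]),*map(float,q[1:])) for q in (t.split(',') for t in A[2:])])
E
python3 ov.py o2 1,.553,.1383,.007 2,.5536,.1383,.1057
```

```text
[0.55338734 0.1384619  0.17065433]
```

View pics/o2.png

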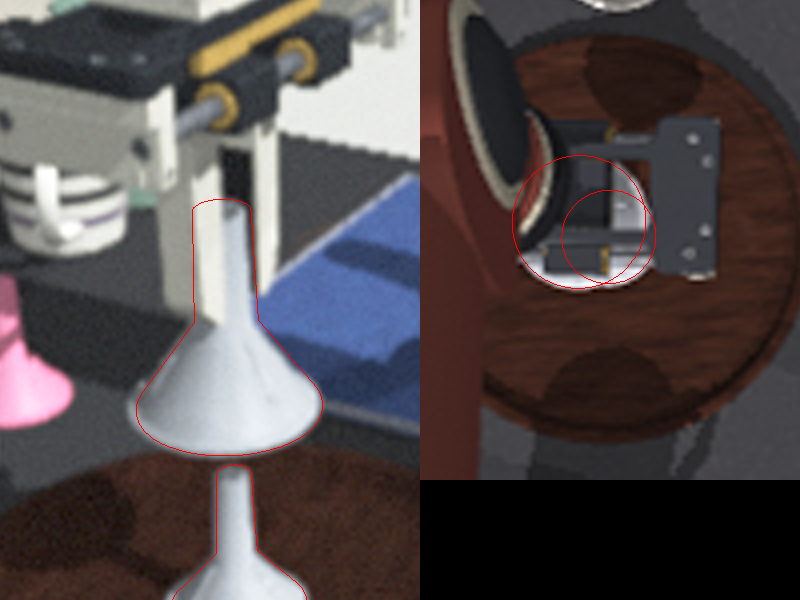

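Emit:
jog_arm(
  deltas=[
    {"offset": [0, 0, -0.015], "rot": [0, 0, 0]},
    {"offset": [0, 0, -0.03], "rot": [0, 0, 0]},
    {"offset": [0, 0, -0.035], "rot": [0, 0, 0]},
    {"offset": [0, 0, -0.025], "rot": [0, 0, 0]},
    {"offset": [0, 0, -0.015], "rot": [0, 0, 0]},
  ],
)

```text
time: 14.1
tool_pos: [0.552, 0.1382, 0.1083]
eef_rot: [3.141, 0.003, 0.001]
force: [0.6, 0.4, -0.8]
opening: 0.253
finger_force: 15.0
```

Emit:
jog_arm(
  deltas=[
    {"offset": [0, 0, -0.005], "rot": [0, 0, 0]},
    {"offset": [0, 0, -0.005], "rot": [0, 0, 0]},
    {"offset": [0, 0, -0.005], "rot": [0, 0, 0]},
    {"offset": [0, 0, -0.005], "rot": [0, 0, 0]},
    {"offset": [0, 0, -0.005], "rot": [0, 0, 0]},
  ],
)

```text
time: 14.52
tool_pos: [0.5535, 0.1385, 0.098]
eef_rot: [-3.141, -0.001, 0.001]
force: [-0.2, -0.8, 0.1]
opening: 0.249
finger_force: 15.0
```

Emit:
jog_arm(
  deltas=[
    {"offset": [0, 0, -0.008], "rot": [0, 0, 0]},
    {"offset": [0, 0, -0.008], "rot": [0, 0, 0]},
    {"offset": [0, 0, -0.008], "rot": [0, 0, 0]},
    {"offset": [0, 0, -0.008], "rot": [0, 0, 0]},
    {"offset": [0, 0, -0.004], "rot": [0, 0, 0]},
  ],
)

```text
time: 14.93
tool_pos: [0.5527, 0.1383, 0.0789]
eef_rot: [3.141, 0.001, 0.001]
force: [-0.2, -0.0, -0.6]
opening: 0.25
finger_force: 15.0
```

No contact so far. I'll finish the last 7 mm.

Emit:
jog_arm(
  deltas=[
    {"offset": [0, 0, -0.004], "rot": [0, 0, 0]},
    {"offset": [0, 0, -0.004], "rot": [0, 0, 0]},
    {"offset": [0, 0, -0.004], "rot": [0, 0, 0]},
    {"offset": [0, 0, -0.003], "rot": [0, 0, 0]},
    {"offset": [0, 0, 0], "rot": [0, 0, 0]},
  ],
)

```text
time: 15.35
tool_pos: [0.5532, 0.1384, 0.0721]
eef_rot: [-3.142, -0.0, 0.001]
force: [1.0, 0.3, -0.3]
opening: 0.252
finger_force: 15.0
```

Emit:
jog_arm(
  deltas=[
    {"offset": [0, 0, 0], "rot": [0, 0, 0]},
    {"offset": [0, 0, 0], "rot": [0, 0, 0]},
    {"offset": [0, 0, 0], "rot": [0, 0, 0]},
    {"offset": [0, 0, 0], "rot": [0, 0, 0]},
    {"offset": [0, 0, 0], "rot": [0, 0, 0]},
  ],
)

```text
time: 15.77
tool_pos: [0.5531, 0.1384, 0.0722]
eef_rot: [-3.142, -0.0, 0.001]
force: [0.0, 0.6, -1.2]
opening: 0.251
finger_force: 15.0
```

Emit:
jog_arm(
  deltas=[
    {"offset": [0, 0, -0.002], "rot": [0, 0, 0]},
    {"offset": [0, 0, -0.001], "rot": [0, 0, 0]},
    {"offset": [0, 0, 0], "rot": [0, 0, 0]},
    {"offset": [0, 0, 0], "rot": [0, 0, 0]},
    {"offset": [0, 0, 0], "rot": [0, 0, 0]},
  ],
)

```text
time: 16.18
tool_pos: [0.5533, 0.1384, 0.0718]
eef_rot: [-3.141, -0.001, 0.001]
force: [-1.5, -0.6, 7.5]
opening: 0.253
finger_force: 15.1
```

Emit:
jog_arm(
  deltas=[
    {"offset": [0, 0, 0], "rot": [0, 0, 0]},
    {"offset": [0, 0, 0], "rot": [0, 0, 0]},
    {"offset": [0, 0, 0], "rot": [0, 0, 0]},
    {"offset": [0, 0, 0], "rot": [0, 0, 0]},
    {"offset": [0, 0, 0], "rot": [0, 0, 0]},
  ],
)

```text
time: 16.6
tool_pos: [0.5533, 0.1384, 0.0719]
eef_rot: [-3.141, -0.001, 0.001]
force: [-0.9, -0.7, 7.3]
opening: 0.255
finger_force: 15.1
```

Emit:
jog_arm(
  deltas=[
    {"offset": [0, 0, 0.001], "rot": [0, 0, 0]},
    {"offset": [0, 0, 0], "rot": [0, 0, 0]},
    {"offset": [0, 0, 0], "rot": [0, 0, 0]},
    {"offset": [0, 0, 0], "rot": [0, 0, 0]},
    {"offset": [0, 0, 0], "rot": [0, 0, 0]},
  ],
  grip=60,
)

```text
time: 17.02
tool_pos: [0.553, 0.1383, 0.0709]
eef_rot: [3.142, 0.0, 0.001]
force: [-0.4, -0.6, 0.6]
opening: 0.559
finger_force: 0.0
```

Emit:
jog_arm(
  deltas=[
    {"offset": [0, 0, 0.02], "rot": [0, 0, 0]},
    {"offset": [0, 0, 0.04], "rot": [0, 0, 0]},
    {"offset": [0, 0, 0.06], "rot": [0, 0, 0]},
    {"offset": [0, 0, 0.045], "rot": [0, 0, 0]},
    {"offset": [0, 0, 0.02], "rot": [0, 0, 0]},
  ],
)

```text
time: 17.43
tool_pos: [0.555, 0.1387, 0.1675]
eef_rot: [-3.14, -0.006, 0.001]
force: [0.1, -0.2, 0.8]
opening: 0.646
finger_force: 0.0
```

Emit:
jog_arm(
  deltas=[
    {"offset": [-0.0064, -0.03, 0], "rot": [0, 0, 0]},
    {"offset": [-0.0128, -0.06, 0], "rot": [0, 0, 0]},
    {"offset": [-0.016, -0.075, 0], "rot": [0, 0, 0]},
    {"offset": [-0.016, -0.075, 0], "rot": [0, 0, 0]},
    {"offset": [-0.016, -0.075, 0], "rot": [0, 0, 0]},
  ],
)

```text
time: 17.85
tool_pos: [0.5172, -0.0217, 0.1622]
eef_rot: [3.141, 0.003, 0.001]
force: [0.2, -0.2, -0.1]
opening: 0.644
finger_force: 0.0
```

Emit:
jog_arm(
  deltas=[
    {"offset": [-0.016, -0.075, 0], "rot": [0, 0, 0]},
    {"offset": [-0.016, -0.075, 0], "rot": [0, 0, 0]},
    {"offset": [-0.016, -0.075, 0], "rot": [0, 0, 0]},
    {"offset": [-0.016, -0.075, 0], "rot": [0, 0, 0]},
    {"offset": [-0.016, -0.075, 0], "rot": [0, 0, 0]},
  ],
)

```text
time: 18.27
tool_pos: [0.4767, -0.209, 0.1622]
eef_rot: [-3.141, 0.003, -0.0]
force: [0.7, -0.4, -0.2]
opening: 0.646
finger_force: 0.0
```

Emit:
jog_arm(
  deltas=[
    {"offset": [-0.0128, -0.06, 0], "rot": [0, 0, 0]},
    {"offset": [-0.0085, -0.04, 0], "rot": [0, 0, 0]},
    {"offset": [-0.0053, -0.025, 0], "rot": [0, 0, 0]},
    {"offset": [-0.0038, -0.018, 0], "rot": [0, 0, 0]},
    {"offset": [0, 0, 0], "rot": [0, 0, 0]},
  ],
)

```text
time: 18.68
tool_pos: [0.4628, -0.2798, 0.1628]
eef_rot: [3.142, 0.002, -0.002]
force: [-0.2, -0.5, -0.0]
opening: 0.648
finger_force: 0.0
```

Emit:
jog_arm(
  deltas=[
    {"offset": [0, 0, 0], "rot": [0, 0, 0]},
    {"offset": [0, 0, 0], "rot": [0, 0, 0]},
    {"offset": [0, 0, 0], "rot": [0, 0, 0]},
    {"offset": [0, 0, 0], "rot": [0, 0, 0]},
    {"offset": [0, 0, 0], "rot": [0, 0, 0]},
  ],
)

```text
time: 19.1
tool_pos: [0.4647, -0.2771, 0.1637]
eef_rot: [-3.141, -0.0, 0.003]
force: [0.1, -0.7, 0.7]
opening: 0.646
finger_force: 0.0
```

```bash
python3 chk.py 2; sed -i 's/\[640:1120,660:1040\]/[640:1120,660:1040]/' ov.py; python3 ov.py o3 2,.553,.1383,.007
```

```text
top 2 [0.5534 0.1392] 0.899 [196 203  32  32 793]
[ 0.4644455  -0.27777846  0.16369947]
```

View pics/o3.png

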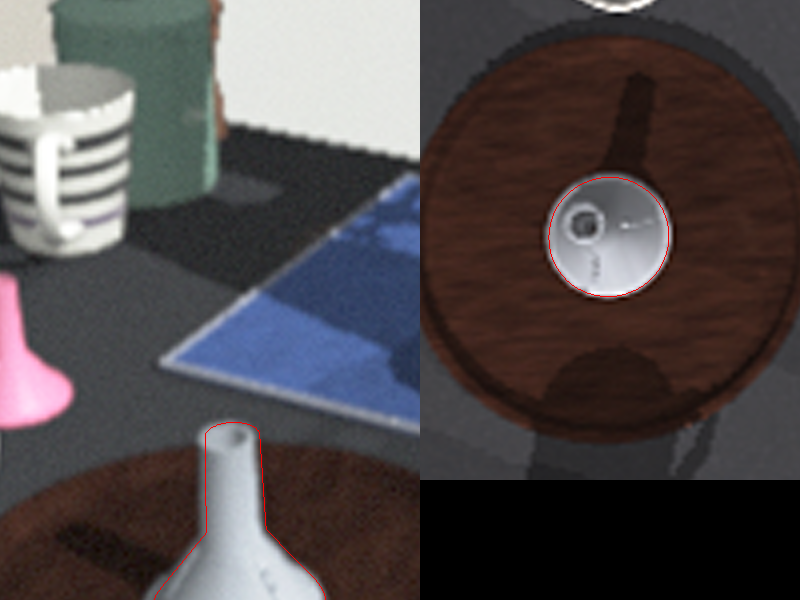

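funnel_2 is seated upright over funnel_1, with its rim centred near (212,219) in the top view. Next is funnel_3.

Emit:
jog_arm(
  deltas=[
    {"offset": [0, 0, -0.02], "rot": [0, 0, 0]},
    {"offset": [0, 0, -0.03], "rot": [0, 0, 0]},
    {"offset": [0, 0, -0.04], "rot": [0, 0, 0]},
    {"offset": [0, 0, -0.035], "rot": [0, 0, 0]},
    {"offset": [0, 0, -0.02], "rot": [0, 0, 0]},
  ],
)

```text
time: 19.67
tool_pos: [0.4631, -0.2774, 0.0887]
eef_rot: [-3.14, 0.003, 0.001]
force: [0.1, -0.4, 0.3]
opening: 0.648
finger_force: 0.0
```

Emit:
jog_arm(
  deltas=[
    {"offset": [0, 0, -0.012], "rot": [0, 0, 0]},
    {"offset": [0, 0, -0.004], "rot": [0, 0, 0]},
    {"offset": [0, 0, 0], "rot": [0, 0, 0]},
    {"offset": [0, 0, 0], "rot": [0, 0, 0]},
    {"offset": [0, 0, 0], "rot": [0, 0, 0]},
  ],
)

```text
time: 20.08
tool_pos: [0.4649, -0.2785, 0.084]
eef_rot: [3.141, -0.002, 0.001]
force: [0.2, -0.6, 0.3]
opening: 0.642
finger_force: 0.0
```

Emit:
jog_arm(
  deltas=[
    {"offset": [0, 0, 0], "rot": [0, 0, 0]},
    {"offset": [0, 0, 0], "rot": [0, 0, 0]},
    {"offset": [0, 0, 0], "rot": [0, 0, 0]},
    {"offset": [0, 0, 0], "rot": [0, 0, 0]},
    {"offset": [0, 0, 0], "rot": [0, 0, 0]},
  ],
)

```text
time: 20.5
tool_pos: [0.4643, -0.2781, 0.0833]
eef_rot: [3.142, -0.0, 0.001]
force: [-0.1, 0.8, 0.5]
opening: 0.646
finger_force: 0.0
```

Emit:
jog_arm(
  deltas=[
    {"offset": [0, 0, 0], "rot": [0, 0, 0]},
    {"offset": [0, 0, 0], "rot": [0, 0, 0]},
    {"offset": [0, 0, 0], "rot": [0, 0, 0]},
    {"offset": [0, 0, 0], "rot": [0, 0, 0]},
    {"offset": [0, 0, 0], "rot": [0, 0, 0]},
  ],
  grip=0,
  newtons=20,
)

```text
time: 20.92
tool_pos: [0.4643, -0.2781, 0.0831]
eef_rot: [-3.141, 0.0, 0.001]
force: [0.5, 0.1, -0.0]
opening: 0.34
finger_force: 20.3
```

Emit:
jog_arm(
  deltas=[
    {"offset": [0, 0, 0], "rot": [0, 0, 0]},
    {"offset": [0, 0, 0], "rot": [0, 0, 0]},
    {"offset": [0, 0, 0], "rot": [0, 0, 0]},
    {"offset": [0, 0, 0], "rot": [0, 0, 0]},
    {"offset": [0, 0, 0], "rot": [0, 0, 0]},
  ],
)

```text
time: 21.33
tool_pos: [0.4643, -0.2781, 0.0831]
eef_rot: [-3.141, 0.0, 0.001]
force: [-0.1, 0.8, -0.1]
opening: 0.339
finger_force: 20.0
```

Emit:
jog_arm(
  deltas=[
    {"offset": [0, 0, 0.01], "rot": [0, 0, 0]},
    {"offset": [0, 0, 0.03], "rot": [0, 0, 0]},
    {"offset": [0, 0, 0.05], "rot": [0, 0, 0]},
    {"offset": [0, 0, 0.06], "rot": [0, 0, 0]},
    {"offset": [0, 0, 0.06], "rot": [0, 0, 0]},
  ],
)

```text
time: 21.75
tool_pos: [0.4636, -0.2778, 0.189]
eef_rot: [-3.141, 0.002, 0.001]
force: [-0.3, 0.0, -1.6]
opening: 0.336
finger_force: 20.0
```

Emit:
jog_arm(
  deltas=[
    {"offset": [0, 0, 0.05], "rot": [0, 0, 0]},
    {"offset": [0, 0, 0.02], "rot": [0, 0, 0]},
    {"offset": [0.0043, 0.02, 0], "rot": [0, 0, 0]},
    {"offset": [0.0107, 0.05, 0], "rot": [0, 0, 0]},
    {"offset": [0.015, 0.07, 0], "rot": [0, 0, 0]},
  ],
)

```text
time: 22.17
tool_pos: [0.4774, -0.2096, 0.2215]
eef_rot: [3.141, 0.003, -0.006]
force: [1.2, 0.9, -1.6]
opening: 0.34
finger_force: 20.0
```

Emit:
jog_arm(
  deltas=[
    {"offset": [0.016, 0.075, 0], "rot": [0, 0, 0]},
    {"offset": [0.016, 0.075, 0], "rot": [0, 0, 0]},
    {"offset": [0.016, 0.075, 0], "rot": [0, 0, 0]},
    {"offset": [0.016, 0.075, 0], "rot": [0, 0, 0]},
    {"offset": [0.016, 0.075, 0], "rot": [0, 0, 0]},
  ],
)

```text
time: 22.58
tool_pos: [0.5177, -0.0178, 0.221]
eef_rot: [-3.141, 0.004, 0.002]
force: [-0.3, -0.8, -0.5]
opening: 0.336
finger_force: 20.0
```

Emit:
jog_arm(
  deltas=[
    {"offset": [0.0167, 0.078, 0], "rot": [0, 0, 0]},
    {"offset": [0.016, 0.075, 0], "rot": [0, 0, 0]},
    {"offset": [0.0139, 0.065, 0], "rot": [0, 0, 0]},
    {"offset": [0.0107, 0.05, 0], "rot": [0, 0, 0]},
    {"offset": [0.0064, 0.03, 0], "rot": [0, 0, 0]},
  ],
)

```text
time: 23.0
tool_pos: [0.5493, 0.1337, 0.2207]
eef_rot: [-3.14, 0.005, 0.007]
force: [0.1, -0.4, -1.1]
opening: 0.337
finger_force: 20.0
```

Emit:
jog_arm(
  deltas=[
    {"offset": [0.0043, 0.02, 0], "rot": [0, 0, 0]},
    {"offset": [0, 0, 0], "rot": [0, 0, 0]},
    {"offset": [0, 0, -0.02], "rot": [0, 0, 0]},
    {"offset": [0, 0, -0.02], "rot": [0, 0, 0]},
    {"offset": [0, 0, -0.01], "rot": [0, 0, 0]},
  ],
)

```text
time: 23.42
tool_pos: [0.5522, 0.1355, 0.1961]
eef_rot: [3.139, 0.003, -0.003]
force: [-0.2, -1.0, -1.7]
opening: 0.336
finger_force: 20.0
```

Emit:
jog_arm(
  deltas=[
    {"offset": [0, 0, 0], "rot": [0, 0, 0]},
    {"offset": [0, 0, 0], "rot": [0, 0, 0]},
    {"offset": [0, 0, 0], "rot": [0, 0, 0]},
    {"offset": [0, 0, 0], "rot": [0, 0, 0]},
    {"offset": [0, 0, 0], "rot": [0, 0, 0]},
  ],
)

```text
time: 23.83
tool_pos: [0.5536, 0.1383, 0.1986]
eef_rot: [-3.141, -0.001, 0.001]
force: [-0.8, 0.2, -1.3]
opening: 0.334
finger_force: 20.0
```

```bash
python3 ov.py o4 2,.553,.1383,.007 3,.553,.1383,.121
```

```text
[0.55345102 0.13842288 0.19849822]
```

View pics/o4.png

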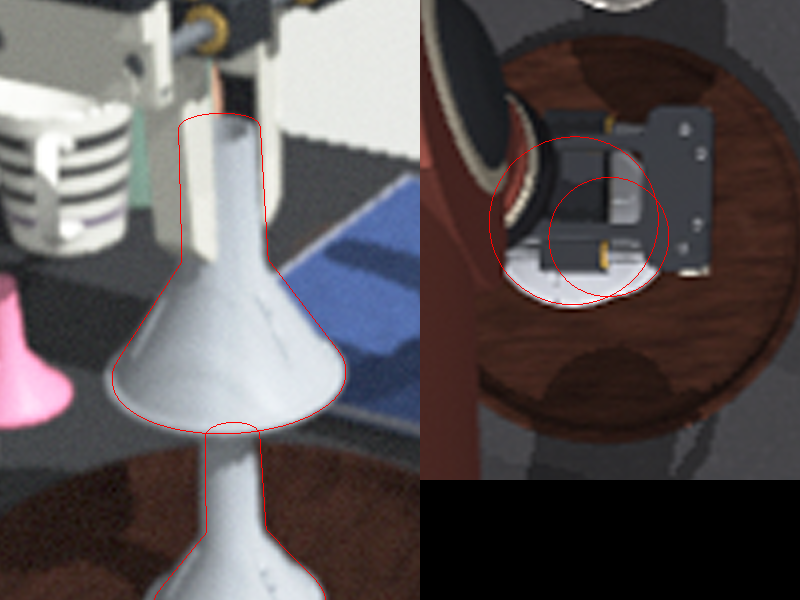

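The held funnel_3 and funnel_2 show the same ~1 px camera offset, so they line up. I'll lower it.

Emit:
jog_arm(
  deltas=[
    {"offset": [0, 0, -0.015], "rot": [0, 0, 0]},
    {"offset": [0, 0, -0.035], "rot": [0, 0, 0]},
    {"offset": [0, 0, -0.045], "rot": [0, 0, 0]},
    {"offset": [0, 0, -0.035], "rot": [0, 0, 0]},
    {"offset": [0, 0, -0.015], "rot": [0, 0, 0]},
  ],
)

```text
time: 24.35
tool_pos: [0.5515, 0.138, 0.1228]
eef_rot: [3.14, 0.005, 0.001]
force: [0.2, 0.4, -0.8]
opening: 0.334
finger_force: 20.0
```

Emit:
jog_arm(
  deltas=[
    {"offset": [0, 0, 0], "rot": [0, 0, 0]},
    {"offset": [0, 0, 0], "rot": [0, 0, 0]},
    {"offset": [0, 0, -0.004], "rot": [0, 0, 0]},
    {"offset": [0, 0, -0.006], "rot": [0, 0, 0]},
    {"offset": [0, 0, -0.008], "rot": [0, 0, 0]},
  ],
)

```text
time: 24.77
tool_pos: [0.5541, 0.1386, 0.1176]
eef_rot: [-3.141, -0.003, 0.001]
force: [-0.0, 0.2, -1.2]
opening: 0.337
finger_force: 20.0
```

Emit:
jog_arm(
  deltas=[
    {"offset": [0, 0, -0.01], "rot": [0, 0, 0]},
    {"offset": [0, 0, -0.01], "rot": [0, 0, 0]},
    {"offset": [0, 0, -0.01], "rot": [0, 0, 0]},
    {"offset": [0, 0, -0.008], "rot": [0, 0, 0]},
    {"offset": [0, 0, -0.005], "rot": [0, 0, 0]},
  ],
)

```text
time: 25.18
tool_pos: [0.5529, 0.1383, 0.0943]
eef_rot: [3.141, 0.001, 0.001]
force: [0.7, -0.0, -2.3]
opening: 0.339
finger_force: 20.0
```

Emit:
jog_arm(
  deltas=[
    {"offset": [0, 0, -0.004], "rot": [0, 0, 0]},
    {"offset": [0, 0, -0.004], "rot": [0, 0, 0]},
    {"offset": [0, 0, 0], "rot": [0, 0, 0]},
    {"offset": [0, 0, 0], "rot": [0, 0, 0]},
    {"offset": [0, 0, 0], "rot": [0, 0, 0]},
  ],
)

```text
time: 25.6
tool_pos: [0.5535, 0.1384, 0.0913]
eef_rot: [-3.141, -0.0, 0.001]
force: [0.3, 0.6, -1.4]
opening: 0.337
finger_force: 20.0
```

Emit:
jog_arm(
  deltas=[
    {"offset": [0, 0, -0.004], "rot": [0, 0, 0]},
    {"offset": [0, 0, -0.004], "rot": [0, 0, 0]},
    {"offset": [0, 0, -0.004], "rot": [0, 0, 0]},
    {"offset": [0, 0, -0.002], "rot": [0, 0, 0]},
    {"offset": [0, 0, -0.001], "rot": [0, 0, 0]},
  ],
)

```text
time: 26.02
tool_pos: [0.5535, 0.1384, 0.0849]
eef_rot: [-3.141, -0.0, 0.001]
force: [-2.8, -0.7, 9.8]
opening: 0.337
finger_force: 20.1
```

Emit:
jog_arm(
  deltas=[
    {"offset": [0, 0, 0], "rot": [0, 0, 0]},
    {"offset": [0, 0, 0], "rot": [0, 0, 0]},
    {"offset": [0, 0, 0], "rot": [0, 0, 0]},
    {"offset": [0, 0, 0], "rot": [0, 0, 0]},
    {"offset": [0, 0, 0], "rot": [0, 0, 0]},
  ],
)

```text
time: 26.43
tool_pos: [0.5535, 0.1384, 0.085]
eef_rot: [-3.141, -0.001, 0.001]
force: [-1.9, -1.5, 7.1]
opening: 0.336
finger_force: 20.1
```

Emit:
jog_arm(
  deltas=[
    {"offset": [0, 0, 0.001], "rot": [0, 0, 0]},
    {"offset": [0, 0, 0], "rot": [0, 0, 0]},
    {"offset": [0, 0, 0], "rot": [0, 0, 0]},
    {"offset": [0, 0, 0], "rot": [0, 0, 0]},
    {"offset": [0, 0, 0], "rot": [0, 0, 0]},
  ],
  grip=70,
)

```text
time: 26.85
tool_pos: [0.5532, 0.1384, 0.0839]
eef_rot: [3.142, 0.0, 0.001]
force: [-0.6, -0.3, -0.0]
opening: 0.648
finger_force: 0.0
```

Emit:
jog_arm(
  deltas=[
    {"offset": [0, 0, 0.02], "rot": [0, 0, 0]},
    {"offset": [0, 0, 0.04], "rot": [0, 0, 0]},
    {"offset": [0, 0, 0.06], "rot": [0, 0, 0]},
    {"offset": [0, 0, 0.055], "rot": [0, 0, 0]},
    {"offset": [0, 0, 0.025], "rot": [0, 0, 0]},
  ],
)

```text
time: 27.27
tool_pos: [0.5552, 0.1388, 0.1884]
eef_rot: [-3.14, -0.006, 0.001]
force: [1.3, 0.8, 0.2]
opening: 0.756
finger_force: 0.0
```

Emit:
jog_arm(
  deltas=[
    {"offset": [0, -0.03, 0], "rot": [0, 0, 0]},
    {"offset": [0, -0.06, 0], "rot": [0, 0, 0]},
    {"offset": [0, -0.075, 0], "rot": [0, 0, 0]},
    {"offset": [0, -0.075, 0], "rot": [0, 0, 0]},
    {"offset": [0.001, -0.075, 0], "rot": [0, 0, 0]},
  ],
)

```text
time: 27.68
tool_pos: [0.5537, -0.0205, 0.185]
eef_rot: [-3.142, -0.001, 0.002]
force: [-0.1, -0.5, 0.6]
opening: 0.753
finger_force: 0.0
```

Emit:
jog_arm(
  deltas=[
    {"offset": [0, -0.075, 0], "rot": [0, 0, 0]},
    {"offset": [0, -0.075, 0], "rot": [0, 0, 0]},
    {"offset": [0, -0.065, 0], "rot": [0, 0, 0]},
    {"offset": [0, -0.05, 0], "rot": [0, 0, 0]},
    {"offset": [0, -0.04, 0], "rot": [0, 0, 0]},
  ],
)

```text
time: 28.1
tool_pos: [0.5532, -0.1753, 0.1849]
eef_rot: [3.14, -0.0, -0.003]
force: [0.7, 0.9, 0.0]
opening: 0.753
finger_force: 0.0
```

Emit:
jog_arm(
  deltas=[
    {"offset": [0, -0.025, 0], "rot": [0, 0, 0]},
    {"offset": [0, -0.011, 0], "rot": [0, 0, 0]},
    {"offset": [0, 0, 0], "rot": [0, 0, 0]},
    {"offset": [0, 0, 0], "rot": [0, 0, 0]},
    {"offset": [0, 0, 0], "rot": [0, 0, 0]},
  ],
)

```text
time: 28.52
tool_pos: [0.5542, -0.1873, 0.1842]
eef_rot: [-3.14, -0.0, 0.004]
force: [-0.4, 0.6, 1.1]
opening: 0.747
finger_force: 0.0
```

```bash
python3 chk.py 3;  python3 ov.py o5 3,.553,.1383,.007 4,.5541,-.1895,.005
```

```text
top 3 [0.5523 0.1382] 0.912 [ 192  200   40   39 1204]
[ 0.55408155 -0.18798296  0.18420889]
```

View pics/o5.png

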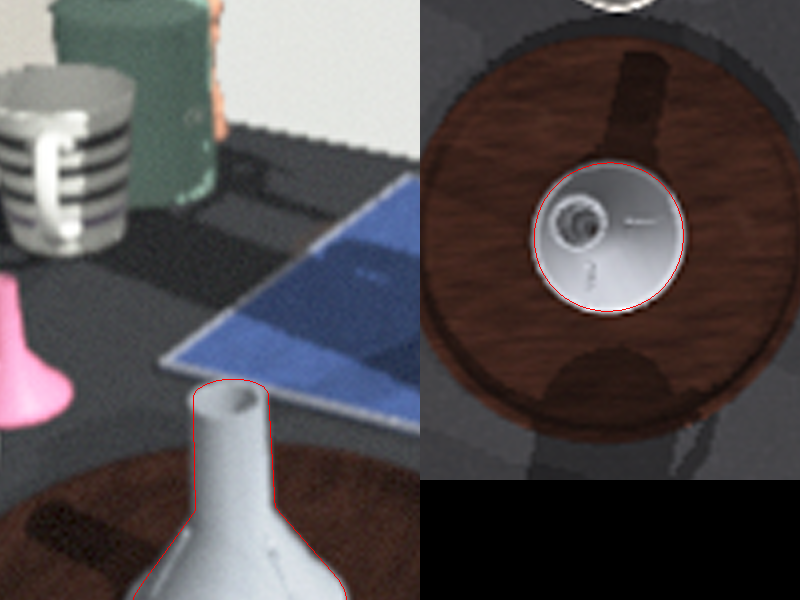

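funnel_3 is seated upright over funnel_2. Now the largest.

Emit:
jog_arm(
  deltas=[
    {"offset": [0, -0.002, -0.02], "rot": [0, 0, 0]},
    {"offset": [0, 0, -0.035], "rot": [0, 0, 0]},
    {"offset": [0, 0, -0.04], "rot": [0, 0, 0]},
    {"offset": [0, 0, -0.035], "rot": [0, 0, 0]},
    {"offset": [0, 0, -0.02], "rot": [0, 0, 0]},
  ],
)

```text
time: 29.08
tool_pos: [0.5524, -0.1898, 0.1065]
eef_rot: [-3.14, 0.004, 0.002]
force: [-0.6, 0.2, -1.0]
opening: 0.751
finger_force: 0.0
```

Emit:
jog_arm(
  deltas=[
    {"offset": [0, 0, -0.015], "rot": [0, 0, 0]},
    {"offset": [0, 0, -0.007], "rot": [0, 0, 0]},
    {"offset": [0, 0, 0], "rot": [0, 0, 0]},
    {"offset": [0, 0, 0], "rot": [0, 0, 0]},
    {"offset": [0, 0, 0], "rot": [0, 0, 0]},
  ],
)

```text
time: 29.5
tool_pos: [0.5545, -0.1909, 0.0991]
eef_rot: [3.141, -0.002, 0.001]
force: [-0.6, -0.2, 0.2]
opening: 0.752
finger_force: 0.0
```

Emit:
jog_arm(
  deltas=[
    {"offset": [0, 0, 0], "rot": [0, 0, 0]},
    {"offset": [0, 0, 0], "rot": [0, 0, 0]},
    {"offset": [0, 0, 0], "rot": [0, 0, 0]},
    {"offset": [0, 0, 0], "rot": [0, 0, 0]},
    {"offset": [0, 0, 0], "rot": [0, 0, 0]},
  ],
)

```text
time: 29.92
tool_pos: [0.5538, -0.1907, 0.0983]
eef_rot: [-3.142, -0.0, 0.001]
force: [-0.0, -0.0, -1.6]
opening: 0.75
finger_force: 0.0
```

Emit:
jog_arm(
  deltas=[
    {"offset": [0, 0.0024, 0], "rot": [0, 0, 0]},
    {"offset": [0, 0, 0], "rot": [0, 0, 0]},
    {"offset": [0, 0, 0], "rot": [0, 0, 0]},
    {"offset": [0, 0, 0], "rot": [0, 0, 0]},
    {"offset": [0, 0, 0], "rot": [0, 0, 0]},
  ],
  grip=0,
  newtons=25,
)

```text
time: 30.33
tool_pos: [0.5538, -0.1894, 0.0981]
eef_rot: [-3.142, 0.0, 0.001]
force: [0.2, 0.6, -0.9]
opening: 0.445
finger_force: 0.0
```

Emit:
jog_arm(
  deltas=[
    {"offset": [0, 0, 0], "rot": [0, 0, 0]},
    {"offset": [0, 0, 0], "rot": [0, 0, 0]},
    {"offset": [0, 0, 0], "rot": [0, 0, 0]},
    {"offset": [0, 0, 0], "rot": [0, 0, 0]},
    {"offset": [0, 0, 0], "rot": [0, 0, 0]},
  ],
)

```text
time: 30.75
tool_pos: [0.5538, -0.1895, 0.0981]
eef_rot: [3.142, -0.0, 0.001]
force: [-0.4, -0.6, 0.6]
opening: 0.418
finger_force: 25.0
```

Emit:
jog_arm(
  deltas=[
    {"offset": [0, 0, 0.01], "rot": [0, 0, 0]},
    {"offset": [0, 0, 0.03], "rot": [0, 0, 0]},
    {"offset": [0, 0, 0.05], "rot": [0, 0, 0]},
    {"offset": [0, 0, 0.06], "rot": [0, 0, 0]},
    {"offset": [0, 0, 0.06], "rot": [0, 0, 0]},
  ],
)

```text
time: 31.17
tool_pos: [0.5531, -0.1891, 0.2039]
eef_rot: [-3.141, 0.002, 0.001]
force: [0.8, -0.2, -1.2]
opening: 0.417
finger_force: 25.0
```

Emit:
jog_arm(
  deltas=[
    {"offset": [0, 0, 0.04], "rot": [0, 0, 0]},
    {"offset": [0, 0, 0.02], "rot": [0, 0, 0]},
    {"offset": [0, 0.02, 0], "rot": [0, 0, 0]},
    {"offset": [0, 0.05, 0], "rot": [0, 0, 0]},
    {"offset": [0, 0.07, 0], "rot": [0, 0, 0]},
  ],
)

```text
time: 31.58
tool_pos: [0.5522, -0.1217, 0.2314]
eef_rot: [3.14, 0.003, -0.006]
force: [0.7, -0.4, -1.2]
opening: 0.419
finger_force: 25.0
```

Emit:
jog_arm(
  deltas=[
    {"offset": [0, 0.075, 0], "rot": [0, 0, 0]},
    {"offset": [0, 0.075, 0], "rot": [0, 0, 0]},
    {"offset": [0, 0.075, 0], "rot": [0, 0, 0]},
    {"offset": [0, 0.075, 0], "rot": [0, 0, 0]},
    {"offset": [-0.001, 0.075, 0], "rot": [0, 0, 0]},
  ],
)

```text
time: 32.0
tool_pos: [0.5514, 0.0707, 0.2311]
eef_rot: [3.142, 0.004, 0.002]
force: [1.0, -0.6, -1.1]
opening: 0.418
finger_force: 25.0
```

Emit:
jog_arm(
  deltas=[
    {"offset": [0, 0.06, 0], "rot": [0, 0, 0]},
    {"offset": [0, 0.04, 0], "rot": [0, 0, 0]},
    {"offset": [0, 0.025, 0], "rot": [0, 0, 0]},
    {"offset": [0, 0.0155, 0], "rot": [0, 0, 0]},
    {"offset": [0, 0, 0], "rot": [0, 0, 0]},
  ],
)

```text
time: 32.42
tool_pos: [0.5524, 0.14, 0.232]
eef_rot: [-3.141, 0.002, 0.004]
force: [0.6, 0.2, -1.5]
opening: 0.416
finger_force: 25.0
```

Emit:
jog_arm(
  deltas=[
    {"offset": [0, 0, 0], "rot": [0, 0, 0]},
    {"offset": [0, 0, 0], "rot": [0, 0, 0]},
    {"offset": [0, 0, 0], "rot": [0, 0, 0]},
    {"offset": [0, 0, 0], "rot": [0, 0, 0]},
    {"offset": [0, 0, 0], "rot": [0, 0, 0]},
  ],
)

```text
time: 32.83
tool_pos: [0.5535, 0.1373, 0.2333]
eef_rot: [3.141, -0.0, -0.001]
force: [0.8, -0.0, -1.4]
opening: 0.417
finger_force: 25.0
```

```bash
python3 ov.py o6 3,.553,.1383,.007 4,.553,.1383,.139
```

```text
[0.55338093 0.13778472 0.2332313 ]
```

View pics/o6.png

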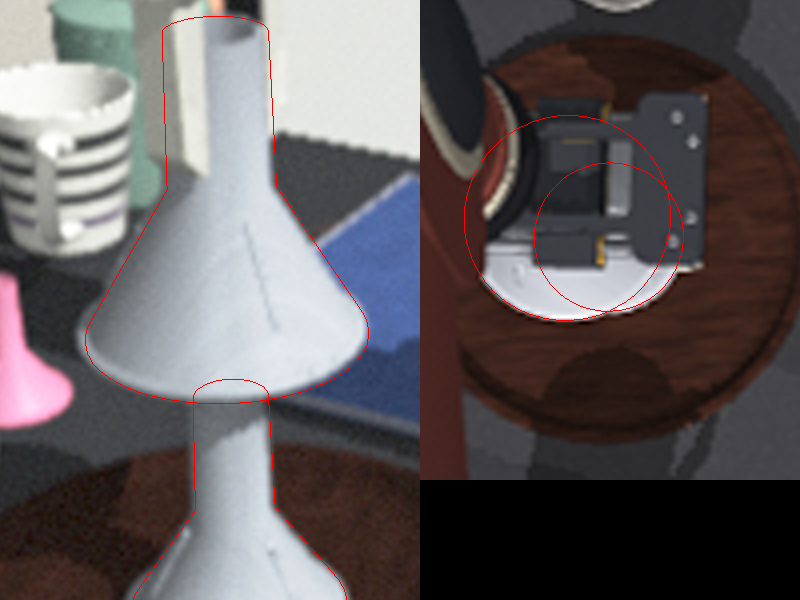

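Aligned again, so I'll lower the last one.

Emit:
jog_arm(
  deltas=[
    {"offset": [0, 0, -0.02], "rot": [0, 0, 0]},
    {"offset": [0, 0, -0.04], "rot": [0, 0, 0]},
    {"offset": [0, 0, -0.05], "rot": [0, 0, 0]},
    {"offset": [0, 0, -0.04], "rot": [0, 0, 0]},
    {"offset": [0, 0, -0.02], "rot": [0, 0, 0]},
  ],
)

```text
time: 33.35
tool_pos: [0.5513, 0.1378, 0.145]
eef_rot: [3.14, 0.005, 0.001]
force: [-0.5, -1.3, -1.4]
opening: 0.42
finger_force: 25.0
```

Emit:
jog_arm(
  deltas=[
    {"offset": [0, 0, -0.005], "rot": [0, 0, 0]},
    {"offset": [0, 0, 0], "rot": [0, 0, 0]},
    {"offset": [0, 0, 0], "rot": [0, 0, 0]},
    {"offset": [0, 0, -0.005], "rot": [0, 0, 0]},
    {"offset": [0, 0, -0.008], "rot": [0, 0, 0]},
  ],
)

```text
time: 33.77
tool_pos: [0.5544, 0.1386, 0.1405]
eef_rot: [-3.141, -0.004, 0.001]
force: [-0.1, -0.3, -1.3]
opening: 0.418
finger_force: 25.0
```

Emit:
jog_arm(
  deltas=[
    {"offset": [0, 0, -0.01], "rot": [0, 0, 0]},
    {"offset": [0, 0, -0.01], "rot": [0, 0, 0]},
    {"offset": [0, 0, -0.01], "rot": [0, 0, 0]},
    {"offset": [0, 0, -0.01], "rot": [0, 0, 0]},
    {"offset": [0, 0, -0.01], "rot": [0, 0, 0]},
  ],
)

```text
time: 34.18
tool_pos: [0.5531, 0.1383, 0.1134]
eef_rot: [3.142, 0.0, 0.001]
force: [0.1, 0.3, -1.3]
opening: 0.419
finger_force: 25.0
```

Emit:
jog_arm(
  deltas=[
    {"offset": [0, 0, -0.006], "rot": [0, 0, 0]},
    {"offset": [0, 0, -0.004], "rot": [0, 0, 0]},
    {"offset": [0, 0, -0.004], "rot": [0, 0, 0]},
    {"offset": [0, 0, 0], "rot": [0, 0, 0]},
    {"offset": [0, 0, 0], "rot": [0, 0, 0]},
  ],
)

```text
time: 34.6
tool_pos: [0.5534, 0.1383, 0.1072]
eef_rot: [-3.141, -0.0, 0.001]
force: [-0.3, 0.0, -1.0]
opening: 0.42
finger_force: 25.0
```

Another 7 mm down, plus 1 mm of press.

Emit:
jog_arm(
  deltas=[
    {"offset": [0, 0, -0.004], "rot": [0, 0, 0]},
    {"offset": [0, 0, -0.004], "rot": [0, 0, 0]},
    {"offset": [0, 0, -0.004], "rot": [0, 0, 0]},
    {"offset": [0, 0, -0.003], "rot": [0, 0, 0]},
    {"offset": [0, 0, -0.0015], "rot": [0, 0, 0]},
  ],
)

```text
time: 35.02
tool_pos: [0.5534, 0.1383, 0.0999]
eef_rot: [-3.142, -0.0, 0.001]
force: [-2.5, -1.0, 11.2]
opening: 0.418
finger_force: 25.1
```

Emit:
jog_arm(
  deltas=[
    {"offset": [0, 0, 0], "rot": [0, 0, 0]},
    {"offset": [0, 0, 0], "rot": [0, 0, 0]},
    {"offset": [0, 0, 0], "rot": [0, 0, 0]},
    {"offset": [0, 0, 0], "rot": [0, 0, 0]},
    {"offset": [0, 0, 0], "rot": [0, 0, 0]},
  ],
)

```text
time: 35.43
tool_pos: [0.5534, 0.1383, 0.1]
eef_rot: [-3.141, -0.001, 0.001]
force: [-1.8, -1.5, 6.0]
opening: 0.418
finger_force: 25.1
```

Seated. I'll release, rise and back away.

Emit:
jog_arm(
  deltas=[
    {"offset": [0, 0, 0.001], "rot": [0, 0, 0]},
    {"offset": [0, 0, 0], "rot": [0, 0, 0]},
    {"offset": [0, 0, 0], "rot": [0, 0, 0]},
    {"offset": [0, 0, 0], "rot": [0, 0, 0]},
    {"offset": [0, 0, 0], "rot": [0, 0, 0]},
  ],
  grip=75,
)

```text
time: 35.85
tool_pos: [0.5533, 0.1383, 0.0992]
eef_rot: [-3.142, 0.0, 0.001]
force: [-0.5, -0.5, 0.2]
opening: 0.727
finger_force: 0.0
```

Emit:
jog_arm(
  deltas=[
    {"offset": [0, 0, 0.02], "rot": [0, 0, 0]},
    {"offset": [0, 0, 0.04], "rot": [0, 0, 0]},
    {"offset": [0, 0, 0.06], "rot": [0, 0, 0]},
    {"offset": [0, 0, 0.055], "rot": [0, 0, 0]},
    {"offset": [0, 0, 0.03], "rot": [0, 0, 0]},
  ],
)

```text
time: 36.27
tool_pos: [0.5548, 0.1387, 0.2058]
eef_rot: [-3.14, -0.005, 0.001]
force: [0.8, 1.6, 0.2]
opening: 0.803
finger_force: 0.0
```

Emit:
jog_arm(
  deltas=[
    {"offset": [0, -0.03, 0], "rot": [0, 0, 0]},
    {"offset": [0, -0.06, 0], "rot": [0, 0, 0]},
    {"offset": [0, -0.075, 0], "rot": [0, 0, 0]},
    {"offset": [0, -0.075, 0], "rot": [0, 0, 0]},
    {"offset": [0, -0.075, 0], "rot": [0, 0, 0]},
  ],
)

```text
time: 36.68
tool_pos: [0.5532, -0.0205, 0.2028]
eef_rot: [3.142, -0.001, 0.002]
force: [0.7, 0.5, 0.0]
opening: 0.808
finger_force: 0.0
```

Emit:
jog_arm(
  deltas=[
    {"offset": [0, -0.06, 0], "rot": [0, 0, 0]},
    {"offset": [0, -0.04, 0], "rot": [0, 0, 0]},
    {"offset": [0, -0.02, 0], "rot": [0, 0, 0]},
    {"offset": [0, 0, 0], "rot": [0, 0, 0]},
    {"offset": [0, 0, 0], "rot": [0, 0, 0]},
  ],
)

```text
time: 37.1
tool_pos: [0.5534, -0.078, 0.2022]
eef_rot: [-3.14, -0.0, 0.002]
force: [0.1, 0.1, -0.7]
opening: 0.807
finger_force: 0.0
```

Emit:
jog_arm(
  deltas=[
    {"offset": [0, 0, 0], "rot": [0, 0, 0]},
    {"offset": [0, 0, 0], "rot": [0, 0, 0]},
    {"offset": [0, 0, 0], "rot": [0, 0, 0]},
    {"offset": [0, 0, 0], "rot": [0, 0, 0]},
    {"offset": [0, 0, 0], "rot": [0, 0, 0]},
  ],
)

```text
time: 37.52
tool_pos: [0.5533, -0.0784, 0.2019]
eef_rot: [-3.141, 0.0, 0.002]
force: [0.1, 0.5, 0.5]
opening: 0.81
finger_force: 0.0
```

```bash
python3 ov.py o7 4,.553,.1383,.007
```

```text
[ 0.55331593 -0.07884125  0.20186637]
```

View pics/o7.png

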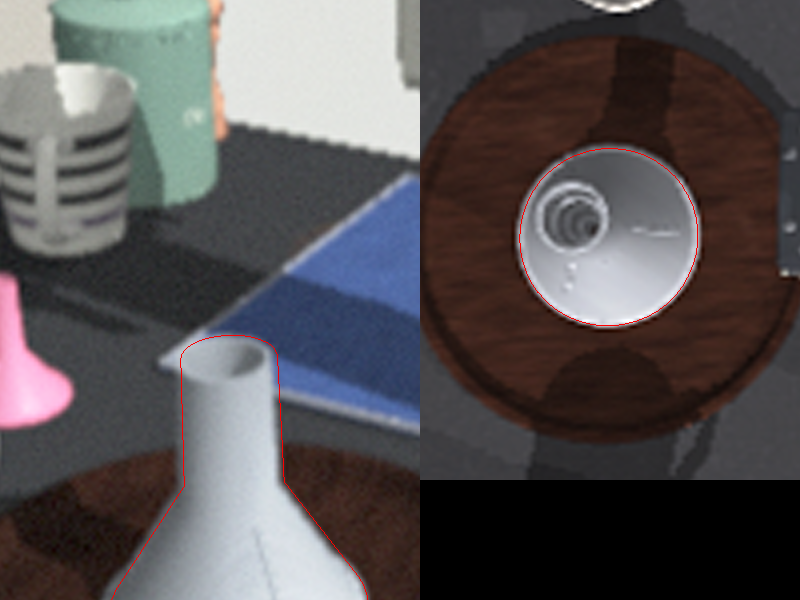

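View pics/o7top.png

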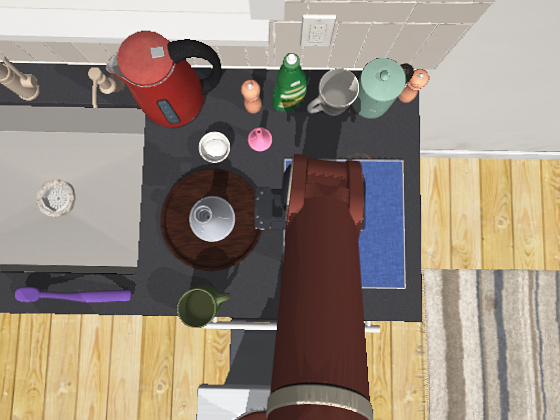

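All four spouts show concentrically at (206,214) in the full top view, and the mug (200,307) and bowl (214,146) are where they started. I'll hand it in.

```bash
python3 -c "
from cell import ticket
print(ticket.close_job())"
```

```text
the job is handed in; nothing more can be done
None
```

The four funnels are nested mouth down in the middle of the tray and released, and the job is handed in at about 38 s; the hand-in gave no verdict, and the last pictures show the mug and bowl unmoved but the arm hid the glass.

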